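# Matched pair of injector rails into the kit tray and up the light panel

### The arm

A 6-joint arm with a two-finger parallel gripper is mounted at the origin on the work surface. World frame = base frame: x ahead of the robot, y to its left, z up, the work surface at z = 0. Lengths are in m, angles in rad, forces in N, time in s.
With the tool pointing down it reaches from about 0.35 to 0.85 m from the base axis. Payload 8.1 kg.
Tool frame: the origin (TCP) lies at the very end of the fingers, on their centre line; the grasp point (between the pads) lies 19 mm behind it (bot.grip_point_offset is the distance from the TCP to the grasp point, in m); z points along the fingers, y is the line along which they close (so a half turn about z gives the same grasp; the last joint's range is limited). The gripper opens to 93 mm and grips with 3 to 60 N. Pads are 15 mm wide; open, the fingers measure 128 mm over their backs; the gripper's body (75 mm by 188 mm) begins 65 mm behind the grasp point.
Start: joints at [1.123, 0.13, 1.488, -0, 1.523, -0.085], TCP at [0.213, 0.561, 0.186] pointing down, gripper open.
Joint ranges: [-2.96, 2.96], [-0.89, 2.26], [0.02, 2.5], [-1.34, 4.48], [0, 2.73], [-2.66, 2.66]. Speed limits (rad/s): [2.39, 2.39, 2.79, 3.14, 3.14, 3.14].

### API

Orientations are given as a 3x3 rotation matrix whose columns are the frame's x, y, z axes.
In Python, from station import bot gives the robot as it stands.
- The arm moves only by the shell command python3 -m inch 'ROWS'. ROWS is JSON, a list that holds one entry, the list of rows, each a list of 7 numbers: the turn, a rotation vector about the tool's x, y, z in degrees, then the shift along the tool's x, y, z in mm, then the opening, from 0 (shut) to 1 (fully open). A call has 1 to 20 rows; each row shifts and turns the commanded pose from where the row before left it, along the tool's axes as they then stand; what a row does not reach is not made up. A row lasts 1/10 s, in which the tool goes at most 50 mm and 8.59 degrees, less where a joint would pass 70% of its speed; a pose out of reach is approached as far as the arm can. A call is refused whole if a number of a shift passes 50 or a number of a turn 8.59, either way. A call with a gripper value outside its range is refused whole. The fingers move at their own pace and stop on an object; the grip force is fixed at half the most. Time passes only in rows, so rows that do not move let the fingers close. It gives the time, the measured TCP pose, the force, the opening and the grip force at its end, in the units of the state.
- bot.observe(): the state, without advancing time (a new reading comes with each control period).
- bot.snapshot(name): name is "scene" or "top"; returns the picture (420x560x3 uint8, blue, green, red); there is no depth.
- bot.calibration(name): a dict with "mtx" (3x3 intrinsics, pixels), "world_from_camera" (4x4, takes a point from camera to world coordinates). Camera axes: x right, y up, looking along -z (the intrinsics and any distortion apply to the point x, -y, -z); pixel columns grow to the right and rows downward; lengths in m; the calibration is good to about 2 mm. A picture is of the moment at which its call begins. calibration takes no time and is no camera call.
- bot.hand_in(): hands the job in; it is judged then, once.
The state is a dict: "time_s": time; "q": joint angles; "joint_vel": joint speeds; "tau": joint torques, N m; "tcp_pos": TCP position; "ee_rot": TCP orientation; "wrist_force": force on the tool from outside, world axes, zero at the start; "moment": the same for the moment, N m; "width": opening from 0.0 (shut) to 1.0 (fully open); "grasp_force": force on a finger pad.
Only numpy, scipy, OpenCV 4.12 (cv2) and the standard library are available. Lean on these libraries where they do the work, as an engineer would, in place of code of your own. Each camera call takes 0.05 s, during which the arm holds its last target. There are 200 camera calls.

### The job

Take the matched pair of three-coil injector rails off their sloping stand, both together in one grasp, and set them down gently, coils up, still side by side and lengthwise, in the grey tray on the light panel; do not drop them. Let go, then push the loaded tray up the panel, without lifting it, until it rests squarely against the stop bar along the top. Leave the four-coil pair and everything else on the bench undisturbed.

Things in the scene. Friction and masses are not known exactly. Their poses are not given: they have to be found in the camera images.
- rail_short_a_center (a point): three-coil injector rail: aluminium bar 108 x 28 x 24 high with a row of 3 square black coils on top (28 cubes, 36 apart): 52 high (nuts add 3), 28 wide all over, 0.26 kg. Point: middle of the bar, 26 above the underside. x = along, to the end with the brass spigot (18 long); z = up through the coils. Lies lengthwise up its stand, spigot uphill, resting on the lip.
- rail_short_b_center (a point): its twin: same shape, size, point and axes; lies parallel beside it on its +y side, gap 1 to 6.
- rail_long_a_center (a point): four-coil rail of the other pair, on the other stand: the same make but 144 long with 4 coils. Point and axes likewise. Not to be disturbed.
- rail_long_b_center (a point): twin of rail_long_a, beside it; not to be disturbed.
- stand_short: fixed grey sheet-metal stand of the three-coil pair: a bed 190 long, 150 wide, sloping 33 degrees, low end towards the robot with a lip 20 high, side edges turned up 8. Origin: middle of the bed's surface, 78 above the bench (the bed's top edge is 130 above it). x = up the slope, y = across, z = square out of the bed.
- stand_long: second, identical stand, with the four-coil pair; same origin and axes. Panel and stands stand side by side in any order, about 265 apart.
- panel: fixed light panel: black frame, white lit face, 300 long, 220 wide, sloping 8 degrees, low end towards the robot; an aluminium stop bar 14 high, 12 thick runs across the whole top end. Origin: middle of the face, 42 above the bench. x = uphill, y = across, z = square out of the face. The stop bar's downhill side is at x = +138.
- tray_center (a point): loose grey plastic tray lying on the panel: open-topped, 165 long (x) x 135 wide (y) x 24 high, walls and floor 4 thick, 0.3 kg. Point: its middle, 12 above its underside. x = lengthwise, roughly uphill; z = out of its mouth. Friction holds it on the slope; pushing it loaded takes 4 to 9 N. At the stop bar its centre is at +55.5 along the panel's x.
- reducer_center (a point): bystander on the bench between robot and work: round aluminium pressure reducer, 90 across (124 over its brass stubs), 60 high; point half-way up.
- filter_center (a point): bystander at one side of the work: white upright gas filter, 57 across, 90 high with its brass nipple; point 39 above the bench.
- ecu_center (a point): bystander at the left of the work: flat black finned control unit, 158 wide over its lugs, 102 deep with its connector, 37 high; point 15 above the bench.
- spray_can_center (a point): bystander at the other side of the work: white spray can, 65 across, 200 high; point half-way up.
Things that resemble listed ones, but are neither listed nor needed, are in the scene too. There is more than one size of the part that bears tray_center; the job needs the smallest.

How it is judged:
On the way, in this order (a step that is already met when the one before it is completed fails the run):
1. both three-coil rails are lifted clear of their stand at the same time, side by side (z of each of rail_short_a_center, rail_short_b_center in the frame of stand_short above 0.06 m and distance between rail_short_a_center and rail_short_b_center below 0.042 m and angle between the x axis of rail_short_a_center and the x axis of rail_short_b_center, either way round below 0.15 rad), for 0.2 s.
2. the pair stands in the tray, coils up, side by side and lengthwise, and is let go, while the tray is still more than 30 mm short of the stop bar (x of rail_short_a_center in the frame of tray_center between -0.035 and 0.035 m and y of rail_short_a_center in the frame of tray_center between -0.056 and 0.056 m and z of rail_short_a_center in the frame of tray_center between 0.012 and 0.023 m and angle between each of rail_short_a_center, rail_short_b_center's own z axis and vertical below 0.24 rad and angle between the x axis of each of rail_short_a_center, rail_short_b_center and the x axis of tray_center, either way round below 0.21 rad and x of rail_short_b_center in the frame of tray_center between -0.035 and 0.035 m and y of rail_short_b_center in the frame of tray_center between -0.056 and 0.056 m and z of rail_short_b_center in the frame of tray_center between 0.012 and 0.023 m and distance between rail_short_a_center and rail_short_b_center below 0.042 m and angle between the x axis of rail_short_a_center and the x axis of rail_short_b_center, either way round below 0.15 rad and contact force between the fingers and rail_short_a below 0.05 N and contact force between the fingers and rail_short_b below 0.05 N and linear speed of each of rail_short_a, rail_short_b, tray below 0.01 m/s and x of tray_center in the frame of panel below 0.0255 m), for 0.2 s.
At the end, for the whole second after the job is handed in: The tray rests on the panel within 5 mm of the stop bar and square with it within 3 degrees, wholly on the panel; both three-coil rails stand in it on their undersides, coils up, lengthwise within 12 degrees, parallel within 8 degrees, at most 14 mm apart; all are let go and at rest (x of rail_short_a_center in the frame of tray_center between -0.035 and 0.035 m and y of rail_short_a_center in the frame of tray_center between -0.056 and 0.056 m and z of rail_short_a_center in the frame of tray_center between 0.012 and 0.023 m and angle between each of rail_short_a_center, rail_short_b_center's own z axis and vertical below 0.24 rad and angle between the x axis of each of rail_short_a_center, rail_short_b_center and the x axis of tray_center, either way round below 0.21 rad and x of rail_short_b_center in the frame of tray_center between -0.035 and 0.035 m and y of rail_short_b_center in the frame of tray_center between -0.056 and 0.056 m and z of rail_short_b_center in the frame of tray_center between 0.012 and 0.023 m and distance between rail_short_a_center and rail_short_b_center below 0.042 m and angle between the x axis of rail_short_a_center and the x axis of rail_short_b_center, either way round below 0.15 rad and contact force between the fingers and rail_short_a below 0.05 N and contact force between the fingers and rail_short_b below 0.05 N and linear speed of each of rail_short_a, rail_short_b, tray below 0.01 m/s and x of tray_center in the frame of panel above 0.0505 m and angle between the y axis of tray_center and the y axis of panel, either way round below 0.05 rad and angle between tray_center's own z axis and vertical below 0.18 rad and y of tray_center in the frame of panel between -0.045 and 0.045 m); the robot touches nothing.
It fails at once if the tray is lifted more than 10 mm off the panel's face (z of tray_center in the frame of panel above 0.022 m).
It fails at once if a three-coil rail is dropped (falls free, out of the fingers, at over 0.45 m/s) ((linear speed of rail_short_a above 0.45 m/s and contact force between the fingers and rail_short_a below 0.05 N) or (linear speed of rail_short_b above 0.45 m/s and contact force between the fingers and rail_short_b below 0.05 N)).
It fails at once if a four-coil rail is moved by more than 10 mm (distance of any of rail_long_a_center, rail_long_b_center from where it was at the start of the episode above 0.01 m).
It fails at once if a bystander (reducer, filter, control unit or spray can) is moved by more than 15 mm (distance of any of reducer_center, filter_center, ecu_center, spray_can_center from where it was at the start of the episode above 0.015 m).
It also fails if it takes over 61 s, if anything falls off the work surface, if the arm or the gripper's body presses on something with over 40 N, if the wrist force passes 120 N, or if a joint passes its speed limit or range.

## Working session

There is one attempt and no reset: what is moved stays moved. The work goes in short steps, Python scripts to look and compute and a shell command to move; the robot and the scene stay as the last step left them, time stands still between calls to the robot, and variables do not carry over. Pictures are saved under pics/ and viewed, at most 10 in all, crops included, and the job is handed in when it is done.

```bash
mkdir -p pics; ls; python3 - <<'E'
from station import bot
import cv2,numpy as np
np.set_printoptions(precision=4,suppress=True)
for n in("scene","top"):
    cv2.imwrite(f"pics/{n}0.png",bot.snapshot(n)); c=bot.calibration(n); print(n,c)
s=bot.observe(); print(s)
E
```

```text
pics
scene {'mtx': array([[397.4174,   0.    , 272.7707],
       [  0.    , 397.4174, 213.5394],
       [  0.    ,   0.    ,   1.    ]]), 'world_from_camera': array([[ 0.2483, -0.8232,  0.5106,  1.0084],
       [ 0.9686,  0.2038, -0.1425, -0.1624],
       [ 0.0133,  0.5299,  0.8479,  1.0263],
       [ 0.    ,  0.    ,  0.    ,  1.    ]])}
top {'mtx': array([[451.2207,   0.    , 275.6129],
       [  0.    , 451.2207, 204.4014],
       [  0.    ,   0.    ,   1.    ]]), 'world_from_camera': array([[ 0.0035,  0.9992, -0.0397,  0.3934],
       [-1.    ,  0.0032, -0.0078,  0.014 ],
       [-0.0076,  0.0397,  0.9992,  1.1952],
       [ 0.    ,  0.    ,  0.    ,  1.    ]])}
{'time_s': 0.1, 'q': array([ 1.1226,  0.1311,  1.4892, -0.    ,  1.523 , -0.0854]), 'joint_vel': array([ 0.0024,  0.0008, -0.0033, -0.0002,  0.0001, -0.0006]), 'tau': array([ -0.0007, -56.134 , -49.3099,   0.0769,   0.0291,  -0.0001]), 'tcp_pos': array([0.2127, 0.5604, 0.1854]), 'ee_rot': array([[-0.9349,  0.3548, -0.0007],
       [ 0.3548,  0.9349, -0.0015],
       [ 0.0001, -0.0017, -1.    ]]), 'wrist_force': array([-0.2996,  0.4001, -0.1143]), 'moment': array([-0.0228,  0.0022, -0.0282]), 'grasp_force': 0.0, 'width': 0.9994433452736443}
```

View pics/scene0.png

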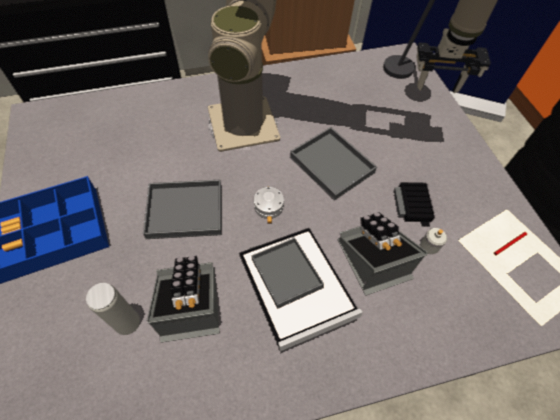

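View pics/top0.png

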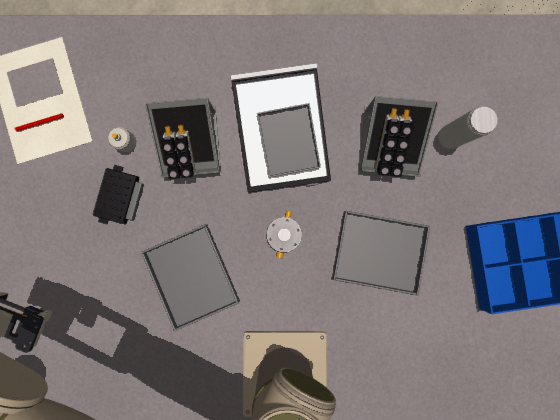

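The top view shows two rail pairs: (178,152) with apparently 3 coils each on the left stand, and (395,145) with 4 each on the right stand. There are three trays: (288,140) on the panel, and larger ones at (192,277) and (381,252) on the bench. The left pair and the tray on the panel fit the description. I'll confirm both in one crop.

```bash
python3 - <<'E'
import cv2
a=cv2.imread("pics/top0.png")[60:200,140:340]
b=cv2.imread("pics/scene0.png")[200:300,330:430]
cv2.imwrite("pics/crop1.png",cv2.resize(a,None,fx=4,fy=4,interpolation=cv2.INTER_CUBIC))
cv2.imwrite("pics/crop2.png",cv2.resize(b,None,fx=6,fy=6,interpolation=cv2.INTER_CUBIC))
E
```

```text
(no output)
```

View pics/crop1.png

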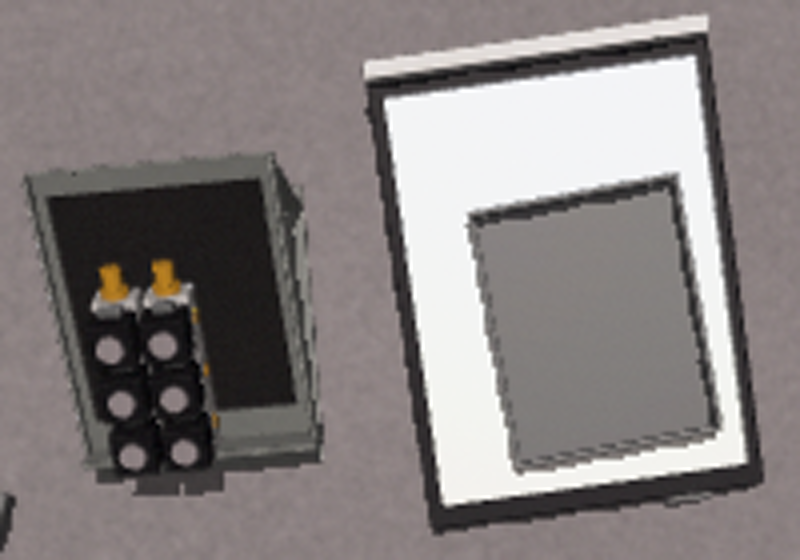

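View pics/crop2.png

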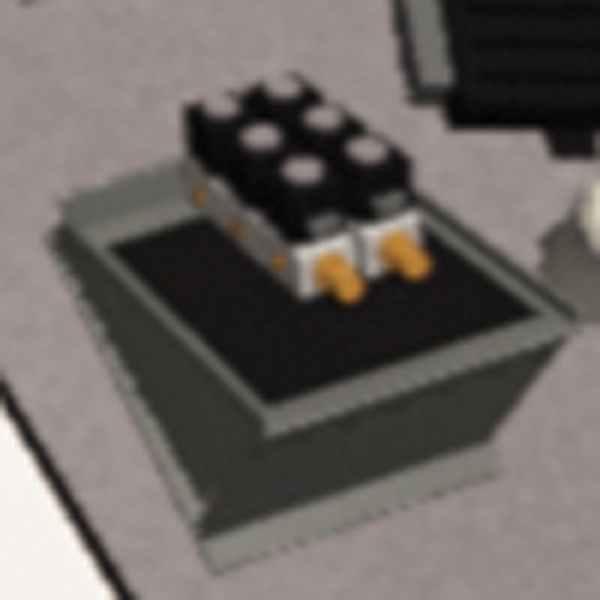

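The crops confirm three coils per rail on the left stand (top nut pixels about (167,147) to (186,173)). The tray on the panel is smaller than the two on the bench. Next I fit the poses.

```bash
cat > h.py <<'E'
import numpy as np,cv2
from scipy.optimize import least_squares
from scipy.spatial.transform import Rotation as R
from station import bot
np.set_printoptions(precision=4,suppress=True)
def proj(n,P):
    c=bot.calibration(n);T=np.linalg.inv(c["world_from_camera"]);F=np.diag([1,-1,-1.])
    r=F@T[:3,:3];t=F@T[:3,3]
    return cv2.projectPoints(np.float64(P).reshape(-1,3),cv2.Rodrigues(r)[0],t,c["mtx"],None)[0].reshape(-1,2)
def frame(yaw,slope): # x uphill, z out of face
    return R.from_euler("ZY",[yaw,-slope],degrees=True).as_matrix()
def up(p,s,off): return (np.float64(p)+.5)/s-.5+off
def delta(tR,tp,s=None):
    "turn(deg, tool axes) and shift(mm, current tool axes) from state to target TCP"
    s=s or bot.observe();Rc=s["ee_rot"]
    return R.from_matrix(Rc.T@tR).as_rotvec(degrees=True),Rc.T@(np.array(tp)-s["tcp_pos"])*1e3
E
cat > fit.py <<'E'
from h import *
T1=up([(110,349),(120,404),(131,457),(163,345),(174,399),(185,452)],4,[140,60])
S1=up([(369,150),(326,118),(284,90),(302,170),(262,138),(221,106)],6,[330,200])
# left row in top = +y rail (b); params: mid x,y,z,yaw,sep,dx
def rails(p):
    F=frame(p[3],33)
    return np.array([p[:3]+F@[k+e*p[5]/2,e*p[4]/2,.0285] for e in(1,-1) for k in(.036,0,-.036)])
def res(p):
    P=rails(p);return np.r_[(proj("top",P)-T1).ravel(),(proj("scene",P)-S1).ravel(),(p[5]/.003)*.3]
r=least_squares(res,[.55,.25,.08,5,.031,0],x_scale=[.1,.1,.1,10,.01,.01]);print("rails",r.x,"\n",r.fun.reshape(-1)[:24].reshape(-1,2).round(1).tolist())
# panel: stop top downhill edge & low corners
Tp=up([(368,80),(709,32),(437,530),(762,480)],4,[140,60])
Pl=np.array([[.138,.11,.014],[.138,-.11,.014],[-.15,.11,0],[-.15,-.11,0]])
f=lambda p:(proj("top",np.r_[p[:2],.042]+Pl@frame(p[2],8).T)-Tp).ravel()
q=least_squares(f,[.6,0,5],x_scale=[.1,.1,10]);print("panel",q.x,q.fun.round(1))
Tt=up([(469,214),(679,175),(721,431),(518,473)],4,[140,60])
Tl=np.array([[1,1],[1,-1],[-1,-1],[-1,1]])*[.0825,.0675]
F=frame(q.x[2],8)
def tray(p): # in panel frame
    c,s=np.cos(p[2]),np.sin(p[2]);L=Tl@np.array([[c,-s],[s,c]]).T+p[:2]
    return np.r_[q.x[:2],.042]+np.c_[L,np.full(4,.024)]@F.T
t=least_squares(lambda p:(proj("top",tray(p))-Tt).ravel(),[0,0,0]);print("tray in panel",t.x,t.fun.round(1))
print("tray scene px",proj("scene",tray(t.x)).round().tolist())
# stand: dark bed corners? outer rim top corners z=8 upper end x=95,y=+-75; lip top corners x=-95,z=20
Ts=up([(24,176),(273,152)],4,[140,60]); 
Sl=np.array([[.095,.075,.008],[.095,-.075,.008]])
s=least_squares(lambda p:(proj("top",np.r_[p[:2],.078]+Sl@frame(p[2],33).T)-Ts).ravel(),[.6,.25,5],x_scale=[.1,.1,10]);print("stand",s.x,s.fun.round(1))
FS=frame(s.x[2],33);print("rail mid in stand",FS.T@(r.x[:3]-np.r_[s.x[:2],.078]))
Fr=frame(r.x[3],33);tR=np.c_[-Fr[:,0],Fr[:,1],-Fr[:,2]]
tp=r.x[:3]+Fr@[0,0,-.014]
print("grasp tcp",tp);print(tR)
d=delta(tR,tp+Fr@[0,0,.1]);print("to pregrasp 100",d)
E
python3 fit.py
```

```text
rails [0.5599 0.2664 0.0793 4.9244 0.0327 0.0001] 
 [[-0.5, -0.0], [-0.1, -0.2], [-0.1, -0.2], [-0.2, -0.1], [-0.3, 0.0], [-0.4, -0.0], [-0.4, 0.1], [-0.4, 0.0], [-0.2, -0.4], [-0.3, 0.2], [-0.5, 0.0], [-0.2, 0.1]]
panel [0.6345 0.0082 8.3384] [-0.9 -0.1  0.5 -0.6 -1.   0.1  1.3  0.6]
tray in panel [-0.0339 -0.0131  0.0428] [-0.4 -0.1 -0.  -0.3  0.9  0.5 -0.5 -0.2]
tray scene px [[323.0, 283.0], [276.0, 304.0], [250.0, 254.0], [294.0, 236.0]]
stand [0.6063 0.2504 5.634 ] [-0.3  0.   0.3 -0. ]
rail mid in stand [-0.0367  0.0204  0.0254]
grasp tcp [0.5675 0.267  0.0676]
[[-0.8356 -0.0858  0.5426]
 [-0.072   0.9963  0.0468]
 [-0.5446  0.     -0.8387]]
to pregrasp 100 (array([ -7.4934, -32.4658, -24.9628]), array([-386.8059, -171.9727,   34.1962]))
```

```bash
python3 -m inch '[[[0,0,0,-26,-11.5,0,1],[0,0,0,-26,-11.5,0,1],[0,0,0,-26,-11.5,0,1],[0,0,0,-26,-11.5,0,1],[0,0,0,-26,-11.5,0,1],[0,0,0,-26,-11.5,0,1],[0,0,0,-26,-11.5,0,1],[0,0,0,-26,-11.5,0,1],[0,0,0,-26,-11.5,0,1],[0,0,0,-26,-11.5,0,1],[0,0,0,-26,-11.5,0,1],[0,0,0,-26,-11.5,0,1],[0,0,0,-26,-11.5,0,1],[0,0,0,-26,-11.5,0,1],[0,0,0,-23,-11,0,1]]]' && python3 -m inch '[[[-1,-4.06,-3.12,0,0,0,0.93],[-1,-4.06,-3.12,0,0,0,0.93],[-1,-4.06,-3.12,0,0,0,0.93],[-1,-4.06,-3.12,0,0,0,0.93],[-1,-4.06,-3.12,0,0,0,0.93],[-1,-4.06,-3.12,0,0,0,0.93],[-1,-4.06,-3.12,0,0,0,0.93],[-1,-4.06,-3.12,0,0,0,0.93],[0,0,0,0,0,0,0.93],[0,0,0,0,0,0,0.93]]]'; python3 fit.py | tail -1; python3 - <<'E'
from h import *
cv2.imwrite("pics/s2.png",cv2.resize(bot.snapshot("scene")[180:330,300:480],None,fx=4,fy=4))
E
```

```text
time_s: 1.6
tcp_pos: [0.5143, 0.2616, 0.1858]
ee_rot: [[-0.935, 0.355, -0.001], [0.355, 0.935, -0.0], [0.001, -0.001, -1.0]]
wrist_force: [0.3, -0.6, 0.1]
width: 1.0
grasp_force: 0.0
time_s: 2.6
tcp_pos: [0.5133, 0.2628, 0.1862]
ee_rot: [[-0.835, -0.087, 0.543], [-0.067, 0.996, 0.056], [-0.546, 0.01, -0.838]]
wrist_force: [0.1, -0.3, 0.6]
width: 0.931
grasp_force: 0.0
to pregrasp 100 (array([ 0.5228,  0.0841, -0.254 ]), array([19.0248, -0.7767, 29.1202]))
```

View pics/s2.png

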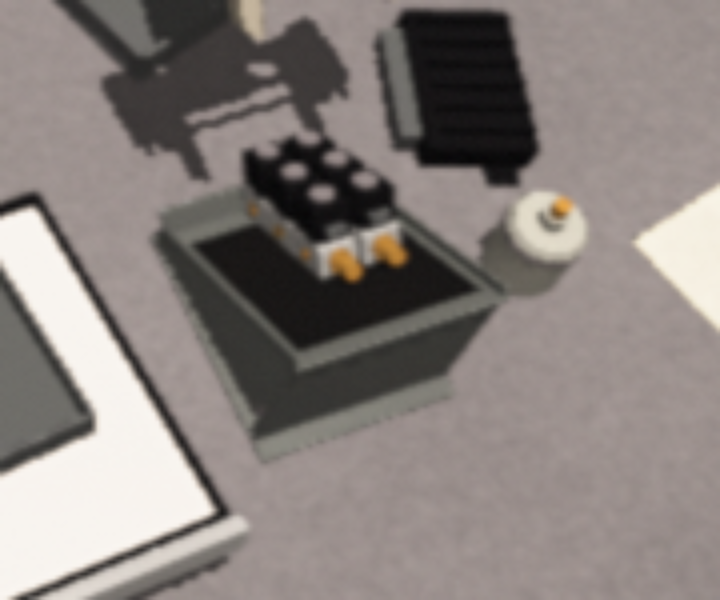

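```bash
python3 - <<'E'
from h import *
s=bot.observe(); E=s["ee_rot"]
P=[s["tcp_pos"]+E@[0,y,0] for y in(-.043,0,.043)]
print(proj("scene",P),proj("top",P))
cv2.imwrite("pics/s3.png",np.hstack([bot.snapshot("scene")[100:300,280:480],bot.snapshot("top")[40:240,80:280]]).repeat(2,0).repeat(2,1))
E
```

```text
[[365.6051 199.0913]
 [380.6482 194.5271]
 [395.4689 190.0304]] [[187.4896 166.6629]
 [168.3979 168.2451]
 [149.2962 169.8281]]
```

View pics/s3.png

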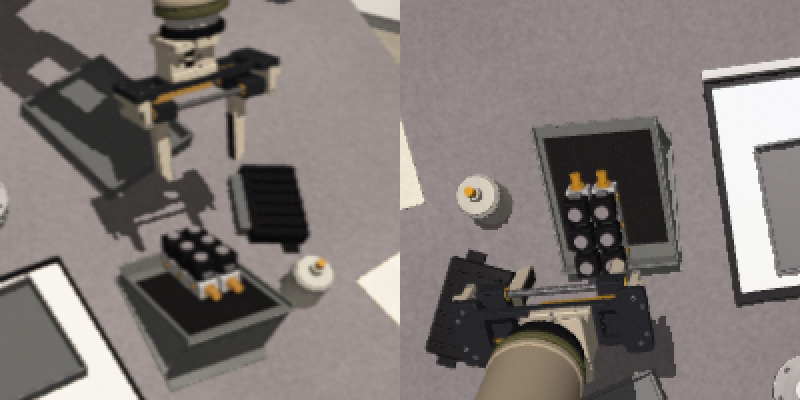

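```bash
python3 - <<'E'
from h import *
s=bot.observe(); E=s["ee_rot"]
out=[]
for n,(x0,y0) in dict(scene=(330,130),top=(125,130)).items():
    a=bot.snapshot(n)[y0:y0+100,x0:x0+100]; a=cv2.resize(a,None,fx=4,fy=4,interpolation=cv2.INTER_CUBIC)
    for z,c in((0,(0,0,255)),(-.019,(0,255,0)),(-.05,(255,0,0))):
        for p in proj(n,[s["tcp_pos"]+E@[0,y,z] for y in(-.0435,.0435)]):
            cv2.circle(a,tuple(int(v) for v in (p-[x0,y0])*4+1.5),3,c,-1)
    out.append(a)
cv2.imwrite("pics/s4.png",np.hstack(out)); print(s["time_s"],s["joint_vel"])
E
```

```text
2.75 [-0.0011  0.0032 -0.0021 -0.0024 -0.0029 -0.0022]
```

View pics/s4.png

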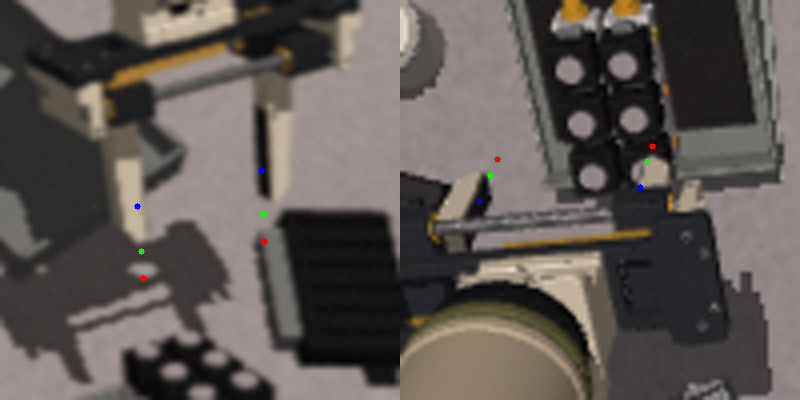

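The picture shows the visible fingertips (scene crop (146,240) and (285,200), top crop (487,175)) falling short of the projected TCP (red dots). I'll quantify that offset, and also check it against the start picture.

```bash
python3 - <<'E'
from h import *
s=bot.observe(); E=s["ee_rot"]
L=np.array([[-.0075,-.0435,0],[-.0075,-.061,0],[-.0075,.0435,0],[-.0075,.061,0]])
for n,(x0,y0) in dict(scene=(330,130),top=(125,130)).items():
    print(n,((proj(n,s["tcp_pos"]+L@E.T)-[x0,y0])*4+1.5+([400,0] if n=="top" else [0,0])).round().tolist())
obs={"scene":(up([(146,240),(122,236),(271,199),(289,193)],4,[330,130]),[0,1,2,3]),
     "top":(up([(240,157),(268,157),(90,173)],4,[125,130]),[0,1,2])}
def res(o): return np.concatenate([(proj(n,s["tcp_pos"]+(L[i]+o)@E.T)-p).ravel() for n,(p,i) in obs.items()])
r=least_squares(res,[0,0,0],loss="soft_l1");print("tool offset",r.x,"world",E@r.x,r.fun.round(1))
# start
R0=np.array([[-.9349,.3548,0],[.3548,.9349,0],[0,0,-1]]);p0=[.2127,.5604,.1854]
for n,(x0,y0) in dict(scene=(400,20),top=(0,270)).items():
    a=cv2.resize(cv2.imread(f"pics/{n}0.png")[y0:y0+100,x0:x0+100],None,fx=4,fy=4,interpolation=cv2.INTER_CUBIC)
    for p in proj(n,p0+np.array([[0,-.0465,0],[0,.0465,0]])@R0.T): cv2.circle(a,tuple(int(v) for v in (p-[x0,y0])*4+1.5),3,(0,0,255),-1)
    out=a if n=="scene" else np.hstack([out,a])
cv2.imwrite("pics/s5.png",out)
E
```

```text
scene [[149.0, 283.0], [124.0, 290.0], [271.0, 246.0], [295.0, 239.0]]
top [[650.0, 135.0], [681.0, 133.0], [495.0, 148.0], [464.0, 151.0]]
tool offset [-0.0011  0.0003 -0.0328] world [-0.0169 -0.0015  0.0281] [ 0.2 -0.9 -0.2  2.  -0.2  0.2  1.4 -0.2  0.5  0.6  1.5 -0.1 -1.9 -0.1]
```

View pics/s5.png

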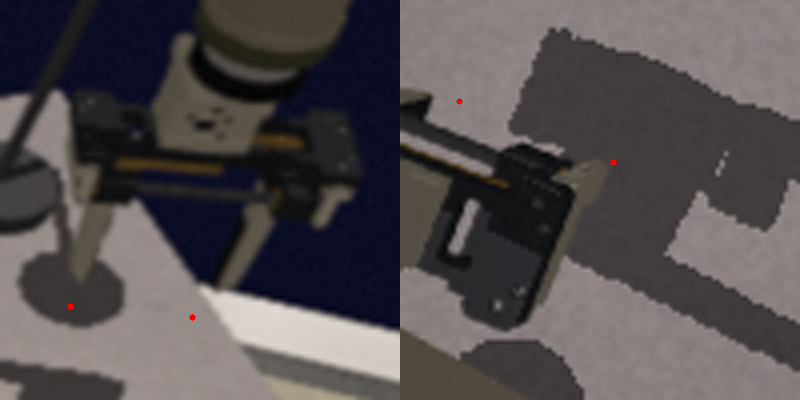

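The start picture shows the same thing, with the tips at scene crop (80,280) against the projected (70,306). The real finger ends lie about 30 mm short of the reported TCP along tool z. I'll descend by force instead of trusting that number.

```bash
python3 -m inch '[[[0.5,0,-0.25,9.5,-0.4,14,0.93],[0,0,0,9.5,-0.4,15,0.93],[0,0,0,0,0,10,0.93],[0,0,0,0,0,15,0.93],[0,0,0,0,0,15,0.93],[0,0,0,0,0,15,0.93],[0,0,0,0,0,15,0.93],[0,0,0,0,0,10,0.93],[0,0,0,0,0,5,0.93],[0,0,0,0,0,5,0.93],[0,0,0,0,0,5,0.93],[0,0,0,0,0,0,0.93],[0,0,0,0,0,0,0.93]]]'; python3 - <<'E'
from h import *
s=bot.observe(); E=s["ee_rot"]
out=[]
for n,(x0,y0) in dict(scene=(320,150),top=(110,80)).items():
    a=bot.snapshot(n)[y0:y0+100,x0:x0+100]; a=cv2.resize(a,None,fx=4,fy=4,interpolation=cv2.INTER_CUBIC)
    for z,c in((0,(0,0,255)),(-.03,(0,255,0))):
        for p in proj(n,[s["tcp_pos"]+E@[-.0075,y,z] for y in(-.0435,.0435)]):
            cv2.circle(a,tuple(int(v) for v in (p-[x0,y0])*4+1.5),2,c,-1)
    out.append(a)
cv2.imwrite("pics/s6.png",np.hstack(out))
E
python3 fit.py|tail -1
```

```text
time_s: 4.15
tcp_pos: [0.5656, 0.2668, 0.0724]
ee_rot: [[-0.834, -0.087, 0.545], [-0.073, 0.996, 0.048], [-0.547, -0.0, -0.837]]
wrist_force: [-0.3, -0.2, 0.4]
width: 0.926
grasp_force: 0.0
to pregrasp 100 (array([0.0476, 0.2103, 0.0642]), array([  0.8465,   0.0607, -94.6913]))
```

View pics/s6.png

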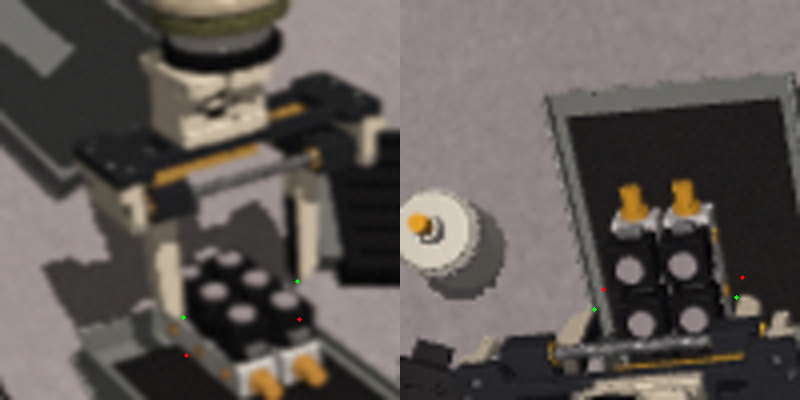

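The picture shows the tips at the green marks (scene (185,315)), straddling the pair about 45 mm above the bed. I'll go down 26 mm, then feel for contact.

```bash
python3 -m inch '[[[0,0,0,0,0,5,0.93],[0,0,0,0,0,6,0.93],[0,0,0,0,0,6,0.93],[0,0,0,0,0,5,0.93],[0,0,0,0,0,4,0.93],[0,0,0,0,0,0,0.93],[0,0,0,0,0,0,0.93]]]'; for i in 1 ; do python3 -m inch '[[[0,0,0,0,0,2,0.93],[0,0,0,0,0,0,0.93]]]'; python3 -m inch '[[[0,0,0,0,0,2,0.93],[0,0,0,0,0,0,0.93]]]'; done | grep -E "tcp|force"
```

```text
time_s: 4.95
tcp_pos: [0.5796, 0.2678, 0.0501]
ee_rot: [[-0.834, -0.087, 0.545], [-0.073, 0.996, 0.047], [-0.547, -0.0, -0.837]]
wrist_force: [-0.4, 0.4, -0.5]
width: 0.93
grasp_force: 0.0
tcp_pos: [0.5808, 0.268, 0.0488]
wrist_force: [0.1, -0.6, 0.3]
grasp_force: 0.0
tcp_pos: [0.5819, 0.2681, 0.047]
wrist_force: [-0.4, -1.0, -0.3]
grasp_force: 0.0
```

```bash
(python3 -m inch '[[[0,0,0,0,0,2,0.93],[0,0,0,0,0,0,0.93]]]'; python3 -m inch '[[[0,0,0,0,0,2,0.93],[0,0,0,0,0,0,0.93]]]'; python3 -m inch '[[[0,0,0,0,0,1.5,0.93],[0,0,0,0,0,0,0.93]]]') | grep -E "tcp|force"
```

```text
tcp_pos: [0.5829, 0.2681, 0.0451]
wrist_force: [-0.2, 0.0, 0.5]
grasp_force: 0.0
tcp_pos: [0.584, 0.2682, 0.0434]
wrist_force: [0.6, -0.1, -0.5]
grasp_force: 0.0
tcp_pos: [0.5848, 0.2683, 0.0422]
wrist_force: [0.4, 0.2, 0.3]
grasp_force: 0.0
```

```bash
(python3 -m inch '[[[0,0,0,0,0,1.5,0.93],[0,0,0,0,0,0,0.93]]]'; python3 -m inch '[[[0,0,0,0,0,1.5,0.93],[0,0,0,0,0,0,0.93]]]'; python3 -m inch '[[[0,0,0,0,0,1.5,0.93],[0,0,0,0,0,0,0.93]]]') | grep -E "tcp|force"
```

```text
tcp_pos: [0.5856, 0.2684, 0.041]
wrist_force: [-0.2, 0.3, -0.2]
grasp_force: 0.0
tcp_pos: [0.5865, 0.2685, 0.0397]
wrist_force: [0.5, 0.3, -1.0]
grasp_force: 0.0
tcp_pos: [0.5873, 0.2685, 0.0385]
wrist_force: [-0.4, 0.4, -0.7]
grasp_force: 0.0
```

```bash
python3 -m inch '[[[0,0,0,0,0,0,0.8],[0,0,0,0,0,0,0.74],[0,0,0,0,0,0,0.7],[0,0,0,0,0,0,0.66],[0,0,0,0,0,0,0.62],[0,0,0,0,0,0,0.5],[0,0,0,0,0,0,0],[0,0,0,0,0,0,0],[0,0,0,0,0,0,0],[0,0,0,0,0,0,0],[0,0,0,0,0,0,0]]]'
```

```text
time_s: 7.65
tcp_pos: [0.5875, 0.2686, 0.0389]
ee_rot: [[-0.834, -0.087, 0.545], [-0.073, 0.996, 0.047], [-0.547, -0.0, -0.837]]
wrist_force: [-0.4, -2.4, 3.4]
width: 0.6
grasp_force: 30.0
```

Opening 0.60 is 56 mm, so both rails are gripped. Lifting.

```bash
python3 -m inch '[[[0,0,0,0,0,-4,0],[0,0,0,0,0,-6,0],[0,0,0,0,0,-10,0],[0,0,0,0,0,-10,0],[0,0,0,0,0,-10,0],[0,0,0,0,0,-10,0],[0,0,0,0,0,-12,0],[0,0,0,0,0,-12,0],[0,0,0,0,0,-12,0],[0,0,0,0,0,-12,0],[0,0,0,0,0,-8,0],[0,0,0,0,0,-4,0],[0,0,0,0,0,0,0],[0,0,0,0,0,0,0],[0,0,0,0,0,0,0]]]'; python3 - <<'E'
from h import *
for n in("scene","top"): cv2.imwrite(f"pics/lift_{n}.png",bot.snapshot(n))
# place target: rails at tray centre
px,py,yw=.6345,.0082,8.3384; t=[-.0339,-.0131,.0428]
Fp=frame(yw,8);Ft=Fp@R.from_euler("z",t[2]).as_matrix()
tR=np.c_[-Ft[:,0],Ft[:,1],-Ft[:,2]]
tray=np.r_[px,py,.042]+Fp@[t[0],t[1],.012]
# rail centre relative to TCP at grasp
s=bot.observe()
Fr=frame(4.9244,33);g=np.array([.5875,.2686,.0389]);Eg=np.array([[-.834,-.087,.545],[-.073,.996,.047],[-.547,0,-.837]])
rc=Eg.T@(np.array([.5599,.2664,.0793])-g);rc[1]=0;print("rail centre in tool",rc)
tp=tray+Ft@[0,0,.018]-tR@rc
print("tray",tray,"place tcp",tp,"\n",tR);print(delta(tR,tp+Ft@[0,0,.08]))
print("world shift in tool",s["ee_rot"].T@(np.array(tp+Ft@[0,0,.08])-s["tcp_pos"]))
E
```

```text
time_s: 9.15
tcp_pos: [0.5271, 0.2631, 0.1299]
ee_rot: [[-0.834, -0.087, 0.544], [-0.073, 0.996, 0.047], [-0.546, -0.001, -0.838]]
wrist_force: [-0.1, 1.0, -5.0]
width: 0.599
grasp_force: 30.0
rail centre in tool [ 0.0011  0.     -0.049 ]
tray [ 0.6015 -0.0099  0.0492] place tcp [ 0.6068 -0.009   0.0187] 
 [[-0.9727 -0.1868  0.1377]
 [-0.1858  0.9824  0.0202]
 [-0.139  -0.006  -0.9903]]
(array([-1.7624, 25.0834, -5.5587]), array([ -19.7034, -278.6725,   51.4451]))
world shift in tool [-0.0197 -0.2787  0.0514]
```

```bash
python3 -m inch '[[[-0.22,3.135,-0.695,0,0,-3,0],[-0.22,3.135,-0.695,0,0,-3,0],[-0.22,3.135,-0.695,0,0,-3,0],[-0.22,3.135,-0.695,0,0,-3,0],[-0.22,3.135,-0.695,0,0,-3,0],[-0.22,3.135,-0.695,0,0,-3,0],[-0.22,3.135,-0.695,0,0,-3,0],[-0.22,3.135,-0.695,0,0,-3,0],[0,0,0,0,0,0,0],[0,0,0,0,0,0,0]]]'; cat > pl.py <<'E'
from h import *
tR=np.array([[-.9727,-.1868,.1377],[-.1858,.9824,.0202],[-.139,-.006,-.9903]]);tp=np.array([.6068,-.009,.0187])
print(delta(tR,tp),bot.observe()["wrist_force"])
E
python3 pl.py
```

```text
time_s: 10.25
tcp_pos: [0.5189, 0.2622, 0.1522]
ee_rot: [[-0.973, -0.186, 0.14], [-0.185, 0.983, 0.02], [-0.141, -0.006, -0.99]]
wrist_force: [0.2, -0.4, -6.3]
width: 0.6
grasp_force: 30.0
(array([-0.0071,  0.1084, -0.0376]), array([ -16.4627, -282.0357,  138.9325])) [ 0.2365 -0.4204 -6.2505]
```

```bash
python3 -m inch '[[[0,0,0,-1,-8,0,0],[0,0,0,-1,-16,0,0],[0,0,0,-1,-22,0,0],[0,0,0,-1,-24,0,0],[0,0,0,-1,-24,0,0],[0,0,0,-2,-24,0,0],[0,0,0,-2,-24,0,0],[0,0,0,-2,-24,0,0],[0,0,0,-1,-24,0,0],[0,0,0,-1,-24,0,0],[0,0,0,-1,-24,0,0],[0,0,0,-1,-20,0,0],[0,0,0,-1,-14,0,0],[0,0,0,-0.5,-10,0,0],[0,0,0,0,0,15,0],[0,0,0,0,0,15,0],[0,0,0,0,0,15,0],[0,0,0,0,0,10,0],[0,0,0,0,0,0,0],[0,0,0,0,0,0,0]]]'; python3 pl.py;python3 - <<'E'
from h import *
cv2.imwrite("pics/s7.png",cv2.resize(bot.snapshot("scene")[150:350,220:380],None,fx=3,fy=3,interpolation=cv2.INTER_CUBIC))
cv2.imwrite("pics/t7.png",bot.snapshot("top"))
E
```

```text
time_s: 12.25
tcp_pos: [0.5945, -0.01, 0.1017]
ee_rot: [[-0.973, -0.188, 0.138], [-0.186, 0.982, 0.021], [-0.139, -0.005, -0.99]]
wrist_force: [0.4, -0.0, -5.7]
width: 0.603
grasp_force: 30.0
(array([0.0466, 0.0111, 0.0405]), array([-0.5791, -0.9284, 83.8995])) [ 0.4075 -0.0107 -5.6502]
```

```bash
python3 -m inch '[[[0,0,0,0,-1,6,0],[0,0,0,0,0,10,0],[0,0,0,0,0,12,0],[0,0,0,0,0,12,0],[0,0,0,0,0,10,0],[0,0,0,0,0,8,0],[0,0,0,0,0,6,0],[0,0,0,0,0,4,0],[0,0,0,0,0,4,0],[0,0,0,0,0,0,0],[0,0,0,0,0,0,0]]]'; (python3 -m inch '[[[0,0,0,0,0,2,0],[0,0,0,0,0,2,0],[0,0,0,0,0,0,0]]]';python3 -m inch '[[[0,0,0,0,0,1.5,0],[0,0,0,0,0,0,0]]]';python3 -m inch '[[[0,0,0,0,0,1.5,0],[0,0,0,0,0,0,0]]]')|grep -E "tcp|wrist"; python3 pl.py
```

```text
time_s: 13.45
tcp_pos: [0.6052, -0.0099, 0.0312]
ee_rot: [[-0.972, -0.187, 0.139], [-0.186, 0.982, 0.021], [-0.141, -0.006, -0.99]]
wrist_force: [-0.8, -0.3, -6.0]
width: 0.6
grasp_force: 30.0
tcp_pos: [0.6053, -0.0098, 0.0267]
wrist_force: [-0.4, -0.0, -5.8]
tcp_pos: [0.6056, -0.0098, 0.0253]
wrist_force: [-0.1, 0.2, -5.7]
tcp_pos: [0.6058, -0.0097, 0.0237]
wrist_force: [0.2, -0.7, -5.2]
(array([0.0291, 0.0472, 0.0056]), array([-0.4113,  0.5473,  5.1535])) [ 0.1542 -0.6733 -5.2422]
```

```bash
(python3 -m inch '[[[0,0,0,0,0,1.5,0],[0,0,0,0,0,0,0]]]';python3 -m inch '[[[0,0,0,0,0,1,0],[0,0,0,0,0,0,0]]]';python3 -m inch '[[[0,0,0,0,0,1,0],[0,0,0,0,0,0,0]]]')|grep -E "tcp|wrist"
```

```text
tcp_pos: [0.606, -0.0097, 0.0223]
wrist_force: [0.2, -0.4, -6.2]
tcp_pos: [0.6062, -0.0097, 0.0214]
wrist_force: [-0.3, -0.2, -4.8]
tcp_pos: [0.6063, -0.0097, 0.0204]
wrist_force: [0.2, -0.1, -5.9]
```

```bash
(python3 -m inch '[[[0,0,0,0,0,1,0],[0,0,0,0,0,0,0]]]';python3 -m inch '[[[0,0,0,0,0,1,0],[0,0,0,0,0,0,0]]]';python3 -m inch '[[[0,0,0,0,0,1,0],[0,0,0,0,0,0,0]]]')|grep -E "tcp|wrist"
```

```text
tcp_pos: [0.6065, -0.0097, 0.0194]
wrist_force: [-0.4, -0.8, -6.4]
tcp_pos: [0.6066, -0.0097, 0.0184]
wrist_force: [-0.3, -0.1, -5.0]
tcp_pos: [0.6068, -0.0096, 0.0175]
wrist_force: [0.2, -0.7, -5.3]
```

```bash
(python3 -m inch '[[[0,0,0,0,0,1,0],[0,0,0,0,0,0,0]]]';python3 -m inch '[[[0,0,0,0,0,1,0],[0,0,0,0,0,0,0]]]')|grep -E "tcp|wrist"
```

```text
tcp_pos: [0.607, -0.0096, 0.0174]
wrist_force: [-5.6, 0.4, 2.3]
tcp_pos: [0.607, -0.0096, 0.0174]
wrist_force: [-12.0, 1.1, 11.5]
```

```bash
python3 -m inch '[[[0,0,0,0,0,1,0],[0,0,0,0,0,0,0]]]'|grep -E "tcp|wrist"
```

```text
tcp_pos: [0.6072, -0.0096, 0.0173]
wrist_force: [-19.2, 1.5, 20.3]
```

```bash
(python3 -m inch '[[[0,0,0,0,0,-1.3,0],[0,0,0,0,0,0,0]]]'; python3 -m inch '[[[0,0,0,0,0,-0.9,0],[0,0,0,0,0,0,0]]]')|grep -E "tcp|wrist";python3 pl.py; python3 -c "
from station import bot;s=bot.observe();print(s['moment'],s['wrist_force'])"
```

```text
tcp_pos: [0.6074, -0.0096, 0.0173]
wrist_force: [-8.7, -0.0, 9.1]
tcp_pos: [0.6074, -0.0096, 0.0174]
wrist_force: [-1.5, 0.8, 2.1]
(array([0.0106, 0.1117, 0.0062]), array([ 0.2566,  0.7216, -1.3982])) [-1.4527  0.8342  2.1498]
[ 0.0557734   0.69349307 -0.00470401] [-1.45267892  0.83416873  2.14983699]
```

```bash
cat > rp.py <<'E'
from h import *
import sys
def blobs(n):
    im=bot.snapshot(n);cv2.imwrite(f"pics/{sys.argv[1]}_{n}.png",im)
    return im
E=bot.observe()["ee_rot"];tcp=bot.observe()["tcp_pos"]
c=tcp+E@[.0011,0,-.049]
F=np.c_[-E[:,0],E[:,1],-E[:,2]]
pts=np.array([c+F@[k,e*.014,.0285] for e in(1,-1) for k in(.036,0,-.036)])
for n in("scene","top"):
    im=blobs(n);g=cv2.cvtColor(im,cv2.COLOR_BGR2GRAY);P=proj(n,pts)
    for p in P:
        x,y=p.round().astype(int);w=g[y-5:y+6,x-5:x+6].astype(float);m=np.clip(w-90,0,None);yy,xx=np.mgrid[-5:6,-5:6]
        print(n,p.round(1),"found",((m*xx).sum()/(m.sum()+1e-9)+x).round(1),((m*yy).sum()/(m.sum()+1e-9)+y).round(1),w.max())
E
python3 rp.py pre
```

```text
scene [296.2 270.2] found 296.1 269.9 169.0
scene [289.8 259.4] found 290.7 258.1 117.0
scene [283.7 249.1] found 281.0 246.9 222.0
scene [286.3 274.5] found 286.2 274.1 168.0
scene [280.  263.6] found 283.2 261.2 107.0
scene [274.1 253.1] found 275.8 249.8 213.0
top [281.4 126.5] found 281.0 126.7 187.0
top [284.1 141.1] found 284.1 140.4 153.0
top [286.7 155.6] found 288.0 151.6 107.0
top [292.6 124.4] found 293.0 124.2 187.0
top [295.3 139. ] found 295.1 138.6 163.0
top [297.9 153.5] found 298.4 150.1 127.0
```

Both uphill nuts match the prediction within 0.5 px in both views, so the rails are level and central. Releasing.

```bash
python3 -m inch '[[[0,0,0,0,0,0,0.6],[0,0,0,0,0,0,0.61],[0,0,0,0,0,0,0.63],[0,0,0,0,0,0,0.66],[0,0,0,0,0,0,0.7],[0,0,0,0,0,0,0.74],[0,0,0,0,0,0,0.76],[0,0,0,0,0,0,0.76],[0,0,0,0,0,0,0.76],[0,0,0,0,0,0,0.76],[0,0,0,0,0,-2,0.76],[0,0,0,0,0,0,0.76]]]'; python3 rp.py post
```

```text
time_s: 17.65
tcp_pos: [0.6069, -0.0097, 0.0191]
ee_rot: [[-0.972, -0.187, 0.139], [-0.186, 0.982, 0.021], [-0.141, -0.006, -0.99]]
wrist_force: [-0.0, -0.1, 0.6]
width: 0.762
grasp_force: 0.0
scene [296.2 269.7] found 296.1 269.9 170.0
scene [289.8 259. ] found 288.0 258.7 116.0
scene [283.6 248.6] found 280.8 246.3 221.0
scene [286.2 274. ] found 286.3 274.1 168.0
scene [280.  263.1] found 281.8 261.3 116.0
scene [274.  252.6] found 275.6 249.8 199.0
top [281.4 126.5] found 281.0 126.7 187.0
top [284.1 141.2] found 284.1 140.4 152.0
top [286.7 155.7] found 288.0 151.7 108.0
top [292.7 124.4] found 293.0 124.2 187.0
top [295.3 139. ] found 295.1 138.6 164.0
top [297.9 153.6] found 298.4 150.8 123.0
```

Nothing shifted on release. Next: withdraw, then work out the pre-push pose.

```bash
python3 -m inch '[[[0,0,0,0,0,-5,0.76],[0,0,0,0,0,-10,0.76],[0,0,0,0,0,-15,0.76],[0,0,0,0,0,-20,0.76],[0,0,0,0,0,-20,0.76],[0,0,0,0,0,-20,0.76],[0,0,0,0,0,-20,0.76],[0,0,0,0,0,0,0.76]]]'; cat > pp.py <<'E'
from h import *
Fp=frame(8.3384,8);F=frame(8.3384,23);tR=np.c_[-F[:,0],F[:,1],-F[:,2]]
o=np.array([.6345,.0082,.042])
s=bot.observe()
for x,z in((-.150,.08),(-.150,.010),(-.126,.010)):
    tip=o+Fp@[x,-.013,z]; print(x,z,*delta(tR,tip+tR[:,2]*.03,s))
tip=s["tcp_pos"]-s["ee_rot"][:,2]*.03;print("tip in panel",Fp.T@(tip-o),"yaw rel",(s["wrist_force"]))
print("push dir in tool",s["ee_rot"].T@Fp[:,0])
E
python3 pp.py; python3 - <<'E'
import sys; sys.argv=["x","lifted"]
exec(open("fit.py").read().split("# stand")[0].replace("print(","(lambda*a:0)("))
im=bot.snapshot("scene")[190:330,220:370];im2=bot.snapshot("top")[60:200,220:340]
cv2.imwrite("pics/s8.png",np.hstack([cv2.resize(im,(428,400)),cv2.resize(im2,(343,400))]))
E
```

```text
time_s: 18.55
tcp_pos: [0.594, -0.0123, 0.133]
ee_rot: [[-0.971, -0.187, 0.146], [-0.186, 0.982, 0.02], [-0.147, -0.008, -0.989]]
wrist_force: [0.1, -0.2, 0.6]
width: 0.76
grasp_force: 0.0
-0.15 0.08 [  0.2218 -14.5268   2.4697] [112.4199   6.3621  44.1532]
-0.15 0.01 [  0.2218 -14.5268   2.4697] [112.9923   6.4994 114.1507]
-0.126 0.01 [  0.2218 -14.5268   2.4697] [ 89.0154   5.4649 114.3488]
tip in panel [-0.0303 -0.0144  0.1261] yaw rel [ 0.1493 -0.2394  0.6305]
push dir in tool [-0.999  -0.0431  0.0083]
```

View pics/s8.png

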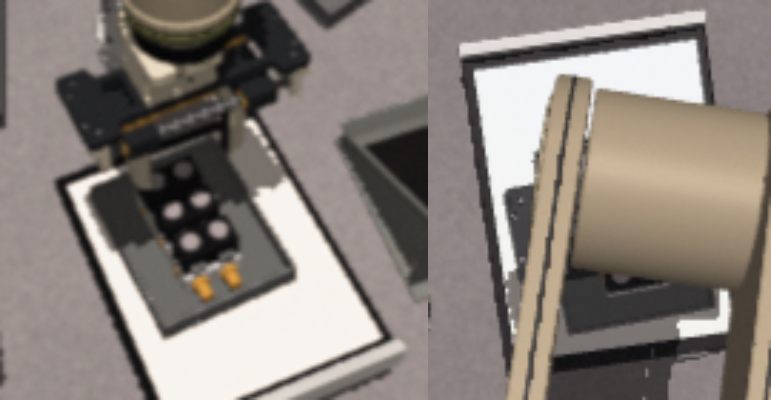

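The last picture shows the pair standing coils up, side by side, in the middle of the tray (scene crop (195,220)), with the fingers clear. I'll move downhill of the tray and tilt.

```bash
python3 -m inch '[[[0,0,0,10,0.5,0,0.8],[0,0,0,20,1,0,0.85],[0,0,0,20,1,0,0.9],[0,0,0,20,1,0,0.93],[0,0,0,20,1,0,0.93],[0,0,0,15,1,0,0.93],[0,0,0,7,1,0,0.93],[0.05,-3.63,0.62,0,0,0,0.93],[0.05,-3.63,0.62,0,0,0,0.93],[0.05,-3.63,0.62,0,0,0,0.93],[0.05,-3.63,0.62,0,0,0,0.93],[0,0,0,0,0,0,0.93],[0,0,0,0,0,0,0.93]]]'; python3 pp.py
```

```text
time_s: 19.95
tcp_pos: [0.4809, -0.0266, 0.1117]
ee_rot: [[-0.914, -0.144, 0.379], [-0.133, 0.99, 0.057], [-0.383, 0.002, -0.924]]
wrist_force: [-0.8, -0.6, 0.1]
width: 0.93
grasp_force: 0.0
-0.15 0.08 [ 0.1093 -0.4879 -0.0855] [ 6.5673 -0.9404 39.46  ]
-0.15 0.01 [ 0.1093 -0.4879 -0.0855] [ 24.1081  -1.0961 107.2265]
-0.126 0.01 [ 0.1093 -0.4879 -0.0855] [  0.8739  -1.0732 113.2405]
tip in panel [-0.1533 -0.0122  0.1199] yaw rel [-0.7508 -0.6415  0.107 ]
push dir in tool [-0.9681  0.001   0.2506]
```

```bash
python3 -m inch '[[[0,0,0,2,0,10,0.93],[0,0,0,4,-0.5,18,0.93],[0,0,0,4,-0.5,18,0.93],[0,0,0,4,0,18,0.93],[0,0,0,4,0,16,0.93],[0,0,0,3,0,12,0.93],[0,0,0,2,0,8,0.93],[0,0,0,1,0,4,0.93],[0,0,0,0.5,0,3,0.93],[0,0,0,0,0,0,0.93],[0,0,0,0,0,0,0.93]]]'; python3 pp.py
```

```text
time_s: 21.05
tcp_pos: [0.5001, -0.0245, 0.0043]
ee_rot: [[-0.913, -0.145, 0.38], [-0.133, 0.989, 0.058], [-0.385, 0.002, -0.923]]
wrist_force: [0.1, -0.7, -0.1]
width: 0.931
grasp_force: 0.0
-0.15 0.08 [ 0.1109 -0.3758 -0.0466] [-16.8538   0.0508 -67.0816]
-0.15 0.01 [ 0.1109 -0.3758 -0.0466] [ 0.8196 -0.0947  0.6504]
-0.126 0.01 [ 0.1109 -0.3758 -0.0466] [-22.4028  -0.0877   6.7099]
tip in panel [-0.1492 -0.013   0.0109] yaw rel [ 0.1059 -0.74   -0.073 ]
push dir in tool [-0.9676  0.0003  0.2525]
```

```bash
python3 -m inch '[[[0,0,0,-3.87,0,1.01,0.93],[0,0,0,-3.87,0,1.01,0.93],[0,0,0,-3.87,0,1.01,0.93],[0,0,0,-3.87,0,1.01,0.93],[0,0,0,-1.94,0,0.5,0.93],[0,0,0,-1.94,0,0.5,0.93],[0,0,0,-1.94,0,0.5,0.93],[0,0,0,-1.94,0,0.5,0.93],[0,0,0,-1.94,0,0.5,0.93],[0,0,0,-1.94,0,0.5,0.93],[0,0,0,-1.94,0,0.5,0.93]]]'|grep -E "tcp|wrist"; python3 pp.py | grep tip
```

```text
tcp_pos: [0.5272, -0.0195, 0.0066]
wrist_force: [-10.0, 0.8, 4.1]
tip in panel [-0.1215 -0.0119  0.0093] yaw rel [-10.0206   0.7733   4.1339]
```

```bash
python3 -m inch '[[[0,0,0,-1.94,0,0.5,0.93],[0,0,0,-1.94,0,0.5,0.93],[0,0,0,-1.94,0,0.5,0.93],[0,0,0,-1.94,0,0.5,0.93],[0,0,0,-1.94,0,0.5,0.93],[0,0,0,-1.94,0,0.5,0.93]]]'|grep -E "tcp|wrist"; python3 pp.py | grep tip
```

```text
tcp_pos: [0.5387, -0.018, 0.008]
wrist_force: [-9.7, -0.4, 3.4]
tip in panel [-0.1098 -0.0121  0.0091] yaw rel [-9.6667 -0.4059  3.427 ]
```

```bash
python3 -m inch '[[[0,0,0,-2.9,0,0.76,0.93],[0,0,0,-2.9,0,0.76,0.93],[0,0,0,-2.9,0,0.76,0.93],[0,0,0,-2.9,0,0.76,0.93],[0,0,0,-2.9,0,0.76,0.93],[0,0,0,-2.9,0,0.76,0.93],[0,0,0,-2.9,0,0.76,0.93],[0,0,0,-2.9,0,0.76,0.93],[0,0,0,-2.9,0,0.76,0.93],[0,0,0,-2.9,0,0.76,0.93]]]'|grep -E "tcp|wrist"; python3 pp.py | grep -E "tip|-0.15 0.01"; python3 -m inch '[[[0,0,0,-2.9,0,0.76,0.93],[0,0,0,-2.9,0,0.76,0.93],[0,0,0,-2.9,0,0.76,0.93],[0,0,0,-2.9,0,0.76,0.93],[0,0,0,-2.9,0,0.76,0.93],[0,0,0,-2.9,0,0.76,0.93],[0,0,0,-2.9,0,0.76,0.93],[0,0,0,-2.9,0,0.76,0.93]]]'|grep -E "tcp|wrist"; python3 pp.py | grep -E "tip|-0.15 0.01"
```

```text
tcp_pos: [0.5682, -0.0139, 0.0121]
wrist_force: [-10.3, -2.3, 4.0]
-0.15 0.01 [ 0.1971 -0.6707 -0.0625] [ 67.491   -0.7901 -18.2903]
tip in panel [-0.0797 -0.0123  0.0091] yaw rel [-10.2799  -2.3484   4.0022]
tcp_pos: [0.5917, -0.0105, 0.0155]
wrist_force: [-9.0, -1.8, 4.2]
-0.15 0.01 [ 0.1916 -0.6703 -0.0597] [ 90.7288  -0.7365 -24.2511]
tip in panel [-0.0558 -0.0124  0.0091] yaw rel [-9.0195 -1.7717  4.2437]
```

Tip at −56, with about 24 mm to go. I'll push in short bursts until the force rises.

```bash
python3 -m inch '[[[0,0,0,-2.42,0,0.63,0.93],[0,0,0,-2.42,0,0.63,0.93],[0,0,0,-2.42,0,0.63,0.93],[0,0,0,-2.42,0,0.63,0.93],[0,0,0,-2.42,0,0.63,0.93],[0,0,0,-2.42,0,0.63,0.93],[0,0,0,-2.42,0,0.63,0.93]]]'|grep -E "wrist"; python3 pp.py | grep -E "tip";  python3 -m inch '[[[0,0,0,-0.97,0,0.25,0.93],[0,0,0,-0.97,0,0.25,0.93]]]'|grep -E "wrist";python3 -m inch '[[[0,0,0,-0.97,0,0.25,0.93],[0,0,0,-0.97,0,0.25,0.93]]]'|grep -E "wrist"; python3 pp.py | grep -E "tip"
```

```text
wrist_force: [-11.2, -1.2, 3.9]
tip in panel [-0.0383 -0.0124  0.0091] yaw rel [-11.1878  -1.1728   3.9432]
wrist_force: [-11.1, -1.5, 5.5]
wrist_force: [-21.3, -2.2, 11.3]
tip in panel [-0.0354 -0.0123  0.0087] yaw rel [-21.2614  -2.2138  11.2964]
```

```bash
python3 -m inch '[[[0,0,0,-0.97,0,0.25,0.93],[0,0,0,0,0,0,0.93]]]'|grep -E "wrist";python3 -m inch '[[[0,0,0,-0.97,0,0.25,0.93],[0,0,0,0,0,0,0.93]]]'|grep -E "wrist"; python3 pp.py | grep -E "tip"
```

```text
wrist_force: [-22.3, -4.0, 11.1]
wrist_force: [-30.3, -4.6, 16.6]
tip in panel [-0.0353 -0.0122  0.008 ] yaw rel [-30.3402  -4.5951  16.563 ]
```

```bash
python3 -m inch '[[[0,0,0,1.94,0,-0.5,0.93],[0,0,0,2.9,0,-0.76,0.93],[0,0,0,4.8,0,-1.25,0.93],[0,0,0,9.7,0,-2.5,0.93],[0,0,0,9.7,0,-2.5,0.93],[0,0,0,9.7,0,-2.5,0.93],[0,0,0,0,0,-15,0.93],[0,0,0,5,0,-25,0.93],[0,0,0,5,0,-25,0.93],[0,0,0,10,0,-25,0.93],[0,0,0,10,0,-25,0.93],[0,0,0,10,0,-25,0.93],[0,0,0,10,0,-25,0.93],[0,0,0,0,0,0,0.93],[0,0,0,0,0,0,0.93],[0,0,0,0,0,0,0.93]]]'; python3 - <<'E'
from h import *
im=bot.snapshot("scene");cv2.imwrite("pics/fin_scene.png",im);cv2.imwrite("pics/fin_top.png",bot.snapshot("top"))
# fit tray pose (panel frame) by matching scene rim edges
o=np.array([.6345,.0082,.042]);F=frame(8.3384,8)
Tl=np.array([[1,1],[1,-1],[-1,-1],[-1,1]])*[.0825,.0675]
D=cv2.distanceTransform(255-cv2.Canny(im,40,120),cv2.DIST_L2,3)
def pts(p):
    c,s=np.cos(p[2]),np.sin(p[2]);L=np.vstack([np.linspace(Tl[i],Tl[(i+1)%4],40) for i in range(4)])@np.array([[c,-s],[s,c]]).T+p[:2]
    return proj("scene",o+np.c_[L,np.full(len(L),.024)]@F.T)
def cost(p):
    q=pts(p).astype(np.float32);return np.minimum(cv2.remap(D,q[None,:,0].copy(),q[None,:,1].copy(),1).ravel(),4).mean()
best=min((cost((x,y,a)),x,y,a) for x in np.arange(.03,.066,.0015) for y in np.arange(-.03,.006,.002) for a in np.radians(np.arange(-4,4.1,1)))
print("tray fit (cost,x,y,yaw)",best)
E=F  # rails: nuts predicted with tray x shift
s=best
c,sn=np.cos(s[3]),np.sin(s[3])
g=cv2.cvtColor(im,cv2.COLOR_BGR2GRAY)
for e in(1,-1):
    for k in(.036,0,-.036):
        l=np.array([[c,-sn],[sn,c]])@[k,e*.014]+[s[1],s[2]]
        p=proj("scene",[o+F@[*l,.0585]])[0];x,y=p.round().astype(int);w=np.clip(g[y-5:y+6,x-5:x+6].astype(float)-90,0,None);yy,xx=np.mgrid[-5:6,-5:6]
        print(p.round(1),"found",((w*xx).sum()/(w.sum()+1e-9)+x).round(1),((w*yy).sum()/(w.sum()+1e-9)+y).round(1))
# other objects undisturbed: diff vs start
for n in("scene","top"):
    a=cv2.imread(f"pics/{n}0.png").astype(int);b=cv2.imread(f"pics/fin_{n}.png").astype(int)
    d=(np.abs(a-b).max(2)>40).astype(np.uint8)
    k,_,st,_=cv2.connectedComponentsWithStats(cv2.morphologyEx(d,cv2.MORPH_OPEN,np.ones((3,3))));print(n,[r[:5].tolist() for r in st[1:] if r[4]>30])
E
```

```text
time_s: 27.65
tcp_pos: [0.469, -0.0291, 0.1467]
ee_rot: [[-0.914, -0.145, 0.379], [-0.133, 0.989, 0.058], [-0.383, 0.003, -0.924]]
wrist_force: [0.2, 0.4, -0.4]
width: 0.93
grasp_force: 0.0Traceback (most recent call last):
  File "<stdin>", line 12, in <module>
  File "<stdin>", line 12, in <genexpr>
  File "<stdin>", line 11, in cost
  File "<stdin>", line 9, in pts
  File "h.py", line 7, in proj
    c=bot.calibration(n);T=np.linalg.inv(c["world_from_camera"]);F=np.diag([1,-1,-1.])
ValueError: time passes only in moves, steps and waits
```

```bash
sed -i 's/^def proj/import functools\n@functools.lru_cache(None)\ndef cal(n): return bot.calibration(n)\ndef proj/; s/c=bot.calibration(n);T/c=cal(n);T/' h.py; python3 - <<'E'
from h import *
im=cv2.imread("pics/fin_scene.png")
o=np.array([.6345,.0082,.042]);F=frame(8.3384,8)
Tl=np.array([[1,1],[1,-1],[-1,-1],[-1,1]])*[.0825,.0675]
D=cv2.distanceTransform(255-cv2.Canny(im,40,120),cv2.DIST_L2,3)
def pts(p):
    c,s=np.cos(p[2]),np.sin(p[2]);L=np.vstack([np.linspace(Tl[i],Tl[(i+1)%4],40) for i in range(4)])@np.array([[c,-s],[s,c]]).T+p[:2]
    return proj("scene",o+np.c_[L,np.full(len(L),.024)]@F.T)
def cost(p):
    q=pts(p).astype(np.float32);return np.minimum(cv2.remap(D,q[None,:,0].copy(),q[None,:,1].copy(),1).ravel(),4).mean()
s=min((cost((x,y,a)),x,y,a) for x in np.arange(.03,.066,.002) for y in np.arange(-.03,.006,.002) for a in np.radians(np.arange(-4,4.1,1)))
print("tray fit (cost,x,y,yaw)",s)
c,sn=np.cos(s[3]),np.sin(s[3]);g=cv2.cvtColor(im,cv2.COLOR_BGR2GRAY)
for e in(1,-1):
    for k in(.036,0,-.036):
        l=np.array([[c,-sn],[sn,c]])@[k,e*.014]+[s[1],s[2]]
        p=proj("scene",[o+F@[*l,.0585]])[0];x,y=p.round().astype(int);w=np.clip(g[y-5:y+6,x-5:x+6].astype(float)-90,0,None);yy,xx=np.mgrid[-5:6,-5:6]
        print(p.round(1),"found",((w*xx).sum()/(w.sum()+1e-9)+x).round(1),((w*yy).sum()/(w.sum()+1e-9)+y).round(1))
for n in("scene","top"):
    a=cv2.imread(f"pics/{n}0.png").astype(int);b=cv2.imread(f"pics/fin_{n}.png").astype(int)
    d=(np.abs(a-b).max(2)>40).astype(np.uint8)
    k,_,st,_=cv2.connectedComponentsWithStats(cv2.morphologyEx(d,cv2.MORPH_OPEN,np.ones((3,3))));print(n,[r[:5].tolist() for r in st[1:] if r[4]>30])
E
```

```text
tray fit (cost,x,y,yaw) (np.float32(0.31042668), np.float64(0.058000000000000024), np.float64(-0.017999999999999988), np.float64(0.0))
[310.3 301.3] found 309.8 299.3
[303.7 289. ] found 303.5 287.2
[297.5 277.2] found 297.4 275.3
[299.6 305.7] found 299.1 303.6
[293.3 293.2] found 292.9 291.2
[287.3 281.2] found 286.9 279.3
scene [[197, 0, 19, 59, 518], [233, 1, 10, 5, 38], [208, 0, 104, 67, 3798], [451, 0, 46, 33, 1117], [237, 7, 16, 9, 113], [235, 17, 14, 6, 61], [438, 29, 30, 30, 449], [454, 34, 15, 6, 50], [417, 49, 16, 35, 325], [263, 60, 46, 35, 893], [479, 66, 9, 10, 50], [455, 71, 13, 21, 125], [206, 72, 11, 7, 63], [223, 75, 221, 75, 5824], [219, 112, 5, 14, 56], [217, 141, 78, 96, 3827], [360, 214, 31, 20, 337], [391, 224, 8, 8, 46], [367, 234, 35, 16, 331], [251, 237, 87, 99, 3712], [313, 269, 11, 16, 61]]
top [[254, 75, 59, 40, 1615], [275, 113, 25, 20, 349], [309, 112, 6, 14, 61], [176, 125, 12, 13, 102], [163, 126, 12, 13, 105], [262, 137, 59, 41, 1826], [177, 143, 7, 7, 39], [164, 145, 6, 6, 33], [167, 157, 28, 19, 268], [167, 158, 6, 6, 33], [174, 179, 11, 5, 50], [186, 178, 10, 6, 53], [245, 188, 108, 145, 5643], [344, 215, 10, 10, 90], [326, 223, 12, 16, 78], [336, 242, 6, 11, 42], [361, 255, 8, 15, 54], [305, 256, 70, 155, 4415], [375, 273, 5, 16, 59], [0, 278, 279, 142, 14240], [332, 297, 43, 123, 534], [288, 299, 22, 32, 396], [281, 332, 19, 17, 220], [0, 353, 19, 54, 497], [21, 382, 73, 38, 1013], [222, 386, 14, 34, 149], [271, 388, 52, 31, 559], [0, 409, 22, 11, 165], [268, 413, 38, 7, 203]]
```

The tray is square and against the stop, the rails are central in it, and nothing else has changed.

```bash
python3 -c "
from station import bot
print(bot.hand_in())"
```

```text
the job is handed in; nothing more can be done
None
```

The job is handed in: both three-coil rails stand coils up in the small tray, the tray is square against the stop bar by my image fit, and nothing else appears disturbed; no verdict came back.

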